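# Change over the bottles on a roller mixer

### The arm

A 6-joint arm with a two-finger parallel gripper is mounted at the origin on the work surface. World frame = base frame: x ahead of the robot, y to its left, z up, the work surface at z = 0. Lengths are in mm, angles in rad, forces in N, time in s.
With the tool pointing down it reaches from about 375 to 825 mm from the base axis. Payload 5.5 kg.
Tool frame: the origin (TCP) lies on the centre line of the jaws, within the pads' length; the fingertips stand ahead of it and the grasp point (between the pads) lies 6 mm ahead of it (bot.finger_overhang is the z of the fingertips in the tool frame, in mm); z points along the fingers, y is the line along which they close (so a half turn about z gives the same grasp; the last joint's range is limited). The gripper opens to 85 mm and grips with 20 to 120 N. Pads are 22 mm wide; open, the fingers measure 114 mm over their backs; the gripper's body (76 mm by 85 mm) begins 54 mm behind the grasp point. The pads swing forward as they close: fully open they stand 13 mm farther back than shut.
Start: joints at [1.255, 0.314, -0.047, 1.21, 0, 1.571], TCP at [186.343, 570.326, 256.299] pointing down, gripper open.
Joint ranges: [-2.67, 2.67], [-0.69, 1.73], [-1.03, 1.25], [-2.08, 2.16], [-1.42, 1.45], [-3.14, 3.14]. Speed limits (rad/s): [2.39, 2.39, 3.01, 3.14, 3.14, 3.14].

### API

Orientations are given as a unit quaternion [x, y, z, w].
In Python, from station import read_state, vision, ticket, bot gives the robot as it stands.
- The arm moves only by the tool move_arm, never from a script. Its arguments are lists of equal length, an entry for each row: "dp": the shift along the tool's x, y, z in m, a list of three; "spin": the turn about the tool's z in degrees; "fingers": the opening, from 0 (shut) to 1 (fully open). In form: {"dp": [[dx, dy, dz], ...], "spin": [spin, ...], "fingers": [fingers, ...]}. A call has 1 to 12 rows; each row shifts and turns the commanded pose from where the row before left it, along the tool's axes as they then stand; what a row does not reach is not made up. A row lasts 1/8 s, in which the tool goes at most 62.5 mm and 10.7 degrees, less where a joint would pass 70% of its speed; a pose out of reach is approached as far as the arm can. A call with a gripper value outside its range is refused whole. The fingers move at their own pace and stop on an object; "grip_force" is the grip in N (left out, the last holds). Time passes only in rows, so rows that do not move let the fingers close. It gives the time, the measured TCP pose, the force, the opening and the grip force at its end, in the units of the state.
- read_state(): the state, without advancing time (a new reading comes with each control period).
- vision.snapshot(name): name is "side" or "top"; returns a dict with "frame" (384x512x3 uint8, red, green, blue), "depth" (384x512 float32, mm along the optical axis (not along the pixel's ray), 0 where there is no reading), "K" (3x3 intrinsics, pixels), "R" (3x3) and "t" (3): a world point X has camera coordinates R X + t. Camera axes: x right, y down, z forward; pixel columns grow to the right and rows downward; lengths in mm; the calibration is good to about 2 mm. A picture is of the moment at which its call begins.
- ticket.close_job(): hands the job in; it is judged then, once.
Trained networks look in a picture, given as the dict that the camera call returned (one of the last four; its "shot" number tells which), for a name from the list of things; names that differ only in an ending like _2 or _b are one class to them, and where a whole thing is asked for, a point or a joint stands for the part that bears it (a point fixed in the world has none). Each returns a list of dicts, best first, with "p" (0 to 1); they miss things now and then, are a little off and sometimes report something else, mostly with a low value. They report only what shows in the picture. A call takes as long as a camera call. They do not tell look-alikes from the thing itself.
- vision.look_for(picture, name): "rect" ([left, top, width, height] as shares, 0 to 1, of the picture: columns of its width, rows of its height, round what is visible of it).
- vision.pinpoint(picture, name): "at" ([column, row] as shares, 0 to 1, of the picture: columns of its width, rows of its height: a listed point, or the origin of a listed thing).
The state is a dict: "t": time; "joint_positions": joint angles; "qvel": joint speeds; "joint_torque": joint torques, N m; "tool_pos": TCP position; "tcp_rot": TCP orientation; "ft_force": force on the tool from outside, world axes, zero at the start; "ft_torque": the same for the moment, N m; "finger_gap": finger opening in mm; "gripper_force": force on a finger pad.
Only numpy, scipy, OpenCV 4.12 (cv2) and the standard library are available. Lean on these libraries where they do the work, as an engineer would, in place of code of your own. Each camera call takes 0.05 s, during which the arm holds its last target. There are 200 camera calls.

### The job

The roller mixer in the blood lab has finished its run. Press its stop key before touching any bottle, move the finished bottles from the rollers into the steel tray, lying flat on its floor and not on top of one another, and lay every waiting bottle from the divided sample tray on the rollers: lying along a groove, fully on the rollers, with at least one empty groove between neighbours. When all the bottles lie still, press the timer key and then the start key fully down, one at a time; leave the dropper bottle, the dishes, the tally counter and the remote control where they are.

Things in the scene. Friction and masses are not known exactly. Their poses are not given: they have to be found in the camera images.
- F1_mid (a point): closed white plastic bottle, a plain cylinder 30 mm in diameter and 105 mm long with a grey ribbed screw cap of the same diameter on its +x end, about 75 g; this point is its centre, its x axis runs along the bottle (y and z roll with it); one of up to three finished sample bottles that lie on the rollers at the start (two or three are present, else None)
- F2_mid (a point): closed white plastic bottle, a plain cylinder 30 mm in diameter and 105 mm long with a grey ribbed screw cap of the same diameter on its +x end, about 75 g; this point is its centre, its x axis runs along the bottle (y and z roll with it); one of up to three finished sample bottles that lie on the rollers at the start (two or three are present, else None)
- F3_mid (a point): closed white plastic bottle, a plain cylinder 30 mm in diameter and 105 mm long with a grey ribbed screw cap of the same diameter on its +x end, about 75 g; this point is its centre, its x axis runs along the bottle (y and z roll with it); one of up to three finished sample bottles that lie on the rollers at the start (two or three are present, else None)
- W1_mid (a point): closed white plastic bottle, a plain cylinder 30 mm in diameter and 105 mm long with a grey ribbed screw cap of the same diameter on its +x end, about 75 g; this point is its centre, its x axis runs along the bottle (y and z roll with it); one of up to four waiting sample bottles that lie in the divided sample tray at the start (two or three are present, else None)
- W2_mid (a point): closed white plastic bottle, a plain cylinder 30 mm in diameter and 105 mm long with a grey ribbed screw cap of the same diameter on its +x end, about 75 g; this point is its centre, its x axis runs along the bottle (y and z roll with it); one of up to four waiting sample bottles that lie in the divided sample tray at the start (two or three are present, else None)
- W3_mid (a point): closed white plastic bottle, a plain cylinder 30 mm in diameter and 105 mm long with a grey ribbed screw cap of the same diameter on its +x end, about 75 g; this point is its centre, its x axis runs along the bottle (y and z roll with it); one of up to four waiting sample bottles that lie in the divided sample tray at the start (two or three are present, else None)
- W4_mid (a point): closed white plastic bottle, a plain cylinder 30 mm in diameter and 105 mm long with a grey ribbed screw cap of the same diameter on its +x end, about 75 g; this point is its centre, its x axis runs along the bottle (y and z roll with it); one of up to four waiting sample bottles that lie in the divided sample tray at the start (two or three are present, else None)
- mixer: roller mixer, a white bench machine 300 (x) x 292 (y) mm, fixed. Origin under its middle on the bench, z up, x along the rollers and away from the control panel, which faces the robot. Control housing (x -150 to -80 mm) 87.5 mm high, three keys on top; far bearing plate (x 128 to 144) 94 mm high, side cheeks (y = +-140 to 146) 98 mm. On the left or right of the tray
- rollers_mid (a point): middle of the bed of eight black rollers, at the height of their tops, 92 mm; mixer's axes. Rollers 24 mm thick, 208 mm long (x +-104 from here), fixed, at 32 mm pitch (axes y = -112 .. 112, 12 mm below here). Seven grooves between them at y = -96, -64, -32, 0, 32, 64, 96 mm; a bottle in a groove has its centre 9.7 mm above this point. Finished bottles start in grooves -64, 0 or 64
- key_stop (a joint): stop key: how far it is down, 0 (up) to 0.006 m (fully down); springs back; 1.5 N to start it, 5 N fully down
- key_stop_top (a point): centre of the top of the stop key, a white 28 mm square key with a small black square on it, the left one of the row as seen from the robot; moves down when pressed. The keys stand 98.5 mm above the bench, 55 mm apart along the mixer's y
- key_time (a joint): timer key: how far it is down, 0 to 0.006 m; as the stop key
- key_time_top (a point): centre of the top of the timer key, a white round key 29 mm in diameter with a clock sign, the middle one of the row
- key_start (a joint): start key: how far it is down, 0 to 0.006 m; as the stop key
- key_start_top (a point): centre of the top of the start key, a white 28 mm square key with a black triangle, the right one of the row
- tray: flat steel tray 240 (x) x 140 (y) mm, loose on the bench (0.45 kg, it may get shoved), between the mixer and the sample tray; origin under its middle, floor 3 mm thick, rim 20 mm high and 3 mm wide
- rack: divided sample tray of blue-grey plastic where the waiting bottles lie, 186 (x) x 278 (y) mm, fixed; origin under its middle, floor 3 mm thick, rim and the cross-shaped divider (through the middle, along x and y) 12 mm high and 3 mm thick: four compartments of about 88 x 134 mm. On either side of the steel tray, the mixer on the other
- oil: bystander: brown glass dropper bottle, 26 mm in diameter, 56 mm high, on the robot's side of the steel tray, left of the dishes; origin under its base
- remote: bystander: white remote control 46 x 150 x 20 mm lying beyond the tray; origin under its middle
- dishes: bystander: stack of small dishes, 62 mm in diameter, 44 mm high, on the robot's side of the tray; origin under its middle
- counter: bystander: round steel tally counter, 46 mm in diameter, 26 mm high (34 at its button), on the robot's side of the tray, right of the dishes; origin under its middle
Not all that is in view belongs to the job. What is shaped like the part that bears F1_mid but blue or red is not meant. Leave any yellow look-alike of the part that bears F3_mid alone.

How it is judged:
By the outcome, as a careful person would: the job done as asked, in the order asked, and still so for the second after the job is handed in, with the robot touching nothing.
Of F1, F2, F3 only 2 to 3 are there at a start; the rules pass over those that are not, and their reading is None.
Of W1, W2, W3, W4 only 2 to 3 are there at a start; the rules pass over those that are not, and their reading is None.
At some moment in a run one of tray may be knocked a few centimetres aside while the robot is not near it.
Once in a run the grip may slacken for a moment while it holds something.
It also fails if it takes over 210 s, if anything falls off the work surface, if the arm or the gripper's body presses on something with over 40 N, if the wrist force passes 120 N, or if a joint passes its speed limit or range.

## Working session

There is one attempt and no reset: what is moved stays moved. The work goes in short steps, Python scripts to look and compute and a tool call to move; the robot and the scene stay as the last step left them, time stands still between calls to the robot, and variables do not carry over. Pictures are saved under pics/ and viewed, at most 14 in all, crops included, and the job is handed in when it is done.

Besides the shell and the picture viewer there is one more tool, called after "Request:" as a command line: name --pt "numbers of a row" for each row, then --argument value for the rest. move_arm: Moves the arm, as the interface text tells. Its arguments: {"type":"object","properties":{"dp":{"type":"array","items":{"type":"array","items":{"type":"number"}}},"spin":{"type":"array","items":{"type":"number"}},"fingers":{"type":"array","items":{"type":"number"}},"grip_force":{"type":"number"}},"required":["dp","spin","fingers"]}

```bash
ls; mkdir -p pics; cat > h.py <<'E'
import numpy as np, cv2
from station import read_state, vision, ticket, bot
def snap(n,save=None):
    s=vision.snapshot(n)
    if save: cv2.imwrite('pics/'+save+'.png',s['frame'][:,:,::-1])
    return s
def w(s,u,v,z=None):
    "pixel -> world; by depth, or on plane z"
    K,R,t=s['K'],s['R'],s['t']
    d=np.linalg.inv(K)@np.array([u,v,1.])
    if z is None:
        return R.T@(d*s['depth'][int(round(v)),int(round(u))]-t)
    c=-R.T@t; r=R.T@d
    return c+r*(z-c[2])/r[2]
def cloud(s):
    H,W=s['depth'].shape
    v,u=np.mgrid[:H,:W]
    p=np.linalg.inv(s['K'])@np.stack([u.ravel(),v.ravel(),np.ones(H*W)])*s['depth'].ravel()
    P=(s['R'].T@(p-np.asarray(s['t']).reshape(3,1))).T.reshape(H,W,3)
    P[s['depth']==0]=np.nan
    return P
E
python3 - <<'E'
from h import *
for n in('top','side'):
    s=snap(n,n+'0')
    print(n,s['K'].tolist(),(-s['R'].T@s['t']).round(),s['R'].round(2).tolist())
    for k in('key_stop_top','key_time_top','key_start_top','rollers_mid','mixer','tray','rack','oil','dishes','counter','remote','F1_mid','W1_mid'):
        r=vision.pinpoint(s,k)
        print(k,[(round(a['p'],2),round(a['at'][0]*512),round(a['at'][1]*384),w(s,min(511,a['at'][0]*512),min(383,a['at'][1]*384)).round().tolist()) for a in r[:9]])
print(read_state(),bot.finger_overhang)
E
```

```text
pics
top [[374.3798187143505, 0.0, 255.18300760155952], [0.0, 374.3798187143505, 192.25613274208916], [0.0, 0.0, 1.0]] [ 403.   94. 1191.] [[-0.02, -1.0, -0.03], [-0.99, 0.03, -0.12], [0.12, 0.03, -0.99]]
key_stop_top [(0.56, 168, 224, [448.0, 381.0, 98.0]), (0.28, 225, 179, [573.0, 210.0, 112.0])]
key_time_top [(0.61, 383, 191, [539.0, -277.0, 1.0]), (0.51, 185, 227, [439.0, 333.0, 99.0])]
key_start_top [(0.54, 208, 228, [433.0, 265.0, 98.0])]
rollers_mid [(0.73, 202, 180, [573.0, 280.0, 114.0]), (0.54, 288, 123, [768.0, 16.0, 17.0])]
mixer [(0.65, 207, 193, [536.0, 269.0, 90.0]), (0.57, 207, 226, [440.0, 269.0, 100.0])]
tray []
rack [(0.7, 385, 192, [534.0, -281.0, 15.0])]
oil [(0.75, 291, 183, [575.0, 13.0, -2.0]), (0.41, 277, 248, [371.0, 63.0, 52.0])]
dishes [(0.81, 289, 247, [372.0, 28.0, 45.0])]
counter [(0.45, 317, 247, [370.0, -59.0, 28.0]), (0.34, 177, 187, [556.0, 351.0, 116.0])]
remote [(0.74, 285, 122, [771.0, 24.0, 21.0])]
F1_mid [(0.73, 222, 276, [290.0, 235.0, 27.0]), (0.6, 173, 283, [272.0, 386.0, 26.0]), (0.59, 223, 182, [567.0, 216.0, 114.0])]
W1_mid [(0.92, 411, 2
[... 1194 characters left out ...]
'joint_positions': array([ 1.25498162e+00,  3.13510729e-01, -4.71047752e-02,  1.21012440e+00,
        1.39073377e-06,  1.57077044e+00]), 'qvel': array([-0.00142331, -0.00106377,  0.00132555, -0.00182436, -0.00048021,
        0.00187705]), 'joint_torque': array([-1.38439600e-04, -5.39453280e+01,  3.40046954e+01,  1.64780304e-03,
        2.50878588e-05, -2.88420722e-05]), 'tool_pos': array([186.36231038, 570.35117204, 256.29095969]), 'tcp_rot': array([1.57239162e-01, 9.87560553e-01, 2.79694802e-05, 3.74990776e-06]), 'ft_force': array([-0.17798202,  0.47503594, -0.46345675]), 'ft_torque': array([ 0.00944819,  0.00348181, -0.01310166]), 'gripper_force': 0.0, 'finger_gap': 84.94719996435784} 25.0
```

View pics/top0.png

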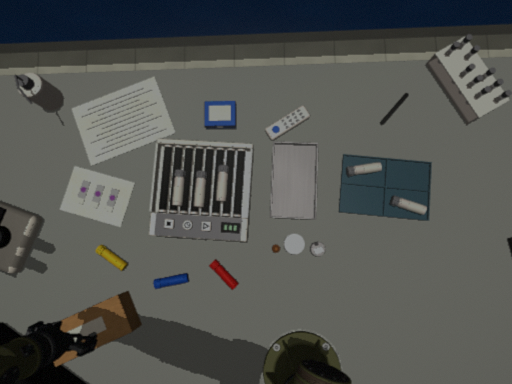

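View pics/side0.png

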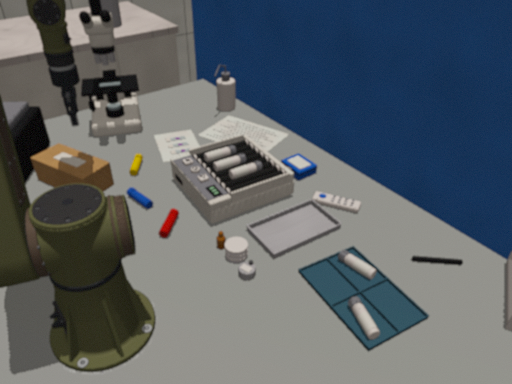

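The top view shows three white finished bottles on the rollers at about (178,187), (200,189) and (222,184). Two white waiting bottles lie in the divided tray at (365,169) and (408,206). The yellow (111,258), blue (171,281) and red (224,274) cylinders on the bench are look-alikes. The white ones fit the description, and I'll confirm that with an enlarged crop.

```bash
cat >> h.py <<'E'
def rect(pts):
    (c,sz,a)=cv2.minAreaRect(pts.astype(np.float32)); return np.round(c,1),np.round(sz,1),round(a,2)
def blobs(s,m,amin=40):
    P=cloud(s); n,L,st,_=cv2.connectedComponentsWithStats(m.astype(np.uint8),connectivity=4)
    for i in range(1,n):
        if st[i,4]>=amin:
            q=P[L==i]; yield st[i],q
def bottles(s,box,zlo,zhi):
    P=cloud(s); x0,x1,y0,y1=box
    m=(P[...,0]>x0)&(P[...,0]<x1)&(P[...,1]>y0)&(P[...,1]<y1)&(P[...,2]>zlo)&(P[...,2]<zhi)
    for st,q in blobs(s,m): yield st[:4].tolist(),rect(q[:,:2]),np.percentile(q[:,2],[50,95]).round(1)
E
python3 - <<'E'
from h import *
s=snap('top'); P=cloud(s)
f=s['frame'][130:245,145:440]
cv2.imwrite('pics/crop0.png',cv2.resize(f,(790,308),interpolation=cv2.INTER_CUBIC)[:,:,::-1])
print('fin');[print(b) for b in bottles(s,(450,660,130,430),106,125)]
print('wait');[print(b) for b in bottles(s,(420,680,-430,-150),18,45)]
x,y,z=P[...,0],P[...,1],P[...,2]
m=(z>82)&(z<100)&(x>380)&(x<750)&(y>80)&(y<450); print('mixer',rect(P[m][:,:2]))
m=(z>93.5)&(z<103)&(x>395)&(x<475)&(y>130)&(y<430)
for st,q in blobs(s,m,15): print('key?',st.tolist(),q.mean(0).round(1),rect(q[:,:2]))
m=(z>12)&(z<30)&(x>420)&(x<680)&(y>-80)&(y<95); print('tray',rect(P[m][:,:2]))
m=(z>7)&(z<18)&(x>400)&(x<700)&(y>-450)&(y<-130); print('rack',rect(P[m][:,:2]))
m=(z>1.5)&(z<18)&(x>400)&(x<700)&(y>-450)&(y<-130); print('rack',rect(P[m][:,:2]))
E
```

```text
fin
([217, 165, 12, 36], (array([564.8, 221.4]), array([ 28.7, 104.1]), 84.44), array([113.1, 117.3]))
([173, 170, 12, 36], (array([554.4, 350.2]), array([ 28.6, 103.8]), 85.42), array([113.3, 117.6]))
([194, 171, 12, 36], (array([549.2, 285.6]), array([ 28.7, 104.7]), 83.84), array([113.3, 117.4]))
wait
([347, 162, 35, 14], (array([ 610. , -216.3]), array([ 29.7, 105.4]), 7.17), array([28.2, 33.3]))
([391, 196, 36, 19], (array([ 491.7, -346.1]), array([106.9,  29.7]), 69.65), array([28. , 33.2]))
mixer (array([551.5, 287.1]), array([293. , 294.3]), 84.94)
key? [164, 219, 11, 10, 91] [449.4 380.2  97.2] (array([450. , 380.5]), array([29.1, 26.5]), 88.43)
key? [183, 220, 10, 10, 70] [445.3 325.5  97.1] (array([445. , 325.9]), array([24.9, 26.1]), 40.93)
key? [201, 221, 10, 10, 83] [440.1 271.1  97.4] (array([441.4, 272. ]), array([26.8, 26.3]), 88.37)
tray (array([570.7,   3.6]), array([144.5, 222.2]), 85.99)
rack (array([ 552.7, -283.8]), array([279.6, 186.9]), 82.99)
rack (array([ 549.9, -289.9]), array([299.8, 319.1]), 0.06)
```

View pics/crop0.png

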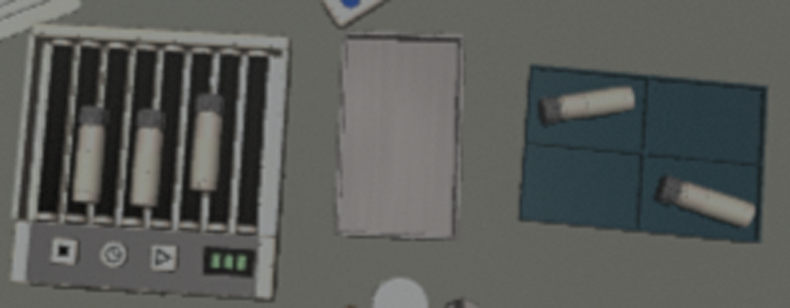

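The crop confirms three white, grey-capped bottles in alternate grooves at (90,155), (147,160) and (208,145). It also shows two white ones in the rack at (587,105) and (706,200), and the stop key at (63,250). The measured heights and sizes fit, so I'll go to the stop key with the fingers shut.

```bash
cat > plan.py <<'E'
# usage: plan.py x y z yaw(world angle of tool y, deg; mod 180) -> spin then dp (mm) in spun tool axes
import sys
from h import *
from scipy.spatial.transform import Rotation as Ro
st=read_state(); x,y,z,yaw=map(float,sys.argv[1:5])
R=Ro.from_quat(st['tcp_rot']).as_matrix()
cur=np.degrees(np.arctan2(R[1,1],R[0,1]))
sp=-((yaw-cur+90)%180-90)
R2=R@Ro.from_euler('z',sp,degrees=True).as_matrix()
d=R2.T@(np.array([x,y,z])-st['tool_pos'])
print('t',round(st['t'],2),'tcp',st['tool_pos'].round(1),'q6',round(st['joint_positions'][5],2),'gap',st['finger_gap'].round(1) if hasattr(st['finger_gap'],'round') else st['finger_gap'],'F',st['ft_force'].round(1))
print('spin',round(sp,2),'dp',d.round(1),'tilt',R[:,2].round(3))
E
python3 plan.py 450 380.5 150 85
```

```text
t 1.45 tcp [186.3 570.3 256.3] q6 1.57 gap 85.50666685522833 F [ 0.3 -0.2 -0.2]
spin -13.09 dp [-279.2 -166.1  106.3] tilt [-0.  0. -1.]
```

Request:
move_arm --pt "0 0 0" --pt "0 0 0" --pt "-0.0399 -0.0237 0" --pt "-0.0399 -0.0237 0" --pt "-0.0399 -0.0237 0" --pt "-0.0399 -0.0237 0" --pt "-0.0399 -0.0237 0.02" --pt "-0.0399 -0.0237 0.04" --pt "-0.0399 -0.0237 0.04" --pt "0 0 0" --pt "0 0 0" --spin '[-6.55, -6.55, 0, 0, 0, 0, 0, 0, 0, 0, 0]' --fingers '[0, 0, 0, 0, 0, 0, 0, 0, 0, 0, 0]'

```text
t: 2.82
tool_pos: [450.2, 381.0, 156.6]
tcp_rot: [0.044, 0.999, 0.0, -0.0]
ft_force: [-0.3, -0.1, -0.4]
finger_gap: 0.3
gripper_force: 0.0
```

```bash
python3 plan.py 450 380.5 117 85; python3 - <<'E'
from h import *
snap('side','s1')
E
```

```text
t 2.83 tcp [450.2 381.  156.6] q6 0.79 gap 0.3137024100101167 F [-0.3 -0.1 -0.4]
spin -0.02 dp [ 0.1 -0.5 39.6] tilt [-0.  0. -1.]
```

Request:
move_arm --pt "0 0 0.015" --pt "0 0 0.015" --pt "0 0 0.005" --pt "0 0 0.003" --pt "0 0 0" --spin '[0, 0, 0, 0, 0]' --fingers '[0, 0, 0, 0, 0]'

```text
t: 3.5
tool_pos: [449.5, 380.8, 118.3]
tcp_rot: [0.043, 0.999, -0.0, -0.001]
ft_force: [-3.1, 0.2, 4.1]
finger_gap: 0.0
gripper_force: 2.2
```

Request:
move_arm --pt "0 0 0.0015" --pt "0 0 0.001" --pt "0 0 0" --spin '[0, 0, 0]' --fingers '[0, 0, 0]'

```text
t: 3.88
tool_pos: [450.1, 380.9, 117.4]
tcp_rot: [0.044, 0.999, 0.0, 0.0]
ft_force: [-6.4, -2.4, 13.5]
finger_gap: -0.1
gripper_force: 7.0
```

Request:
move_arm --pt "0 0 -0.02" --pt "0 0 -0.04" --pt "0 0 -0.02" --pt "0 0 0" --spin '[0, 0, 0, 0]' --fingers '[0, 0, 0.53, 0.53]'

```text
t: 4.38
tool_pos: [451.8, 381.5, 197.5]
tcp_rot: [0.044, 0.999, 0.001, 0.002]
ft_force: [0.8, -0.0, -0.8]
finger_gap: 35.9
gripper_force: 0.0
```

```bash
python3 plan.py 564.8 221.4 150 85
```

```text
t 4.38 tcp [451.8 381.5 197.5] q6 0.79 gap 35.9299197649882 F [ 0.8 -0.  -0.8]
spin -0.01 dp [-126.4 -149.8   47.6] tilt [ 0.004  0.002 -1.   ]
```

Request:
move_arm --pt "-0.032 -0.0375 0" --pt "-0.032 -0.0375 0" --pt "-0.0315 -0.0375 0" --pt "-0.0315 -0.0375 0.01" --pt "0 0 0.03" --pt "0 0 0" --pt "0 0 0" --spin '[0, 0, 0, 0, 0, 0, 0]' --fingers '[0.53, 0.53, 0.53, 0.53, 0.53, 0.53, 0.53]'

```text
t: 5.25
tool_pos: [563.3, 220.4, 155.6]
tcp_rot: [0.043, 0.999, -0.0, -0.0]
ft_force: [1.1, -0.6, 0.3]
finger_gap: 45.4
gripper_force: 0.0
```

```bash
python3 plan.py 564.8 221.4 118 85
```

```text
t 5.25 tcp [563.3 220.4 155.6] q6 0.46 gap 45.377285121621604 F [ 1.1 -0.6  0.3]
spin 0.04 dp [-1.4  1.1 37.6] tilt [-0.001 -0.    -1.   ]
```

Request:
move_arm --pt "-0.0014 0.001 0.016" --pt "0 0 0.016" --pt "0 0 0.005" --pt "0 0 0" --pt "0 0 0" --pt "0 0 0" --pt "0 0 0" --pt "0 0 0" --spin '[0, 0, 0, 0, 0, 0, 0, 0]' --fingers '[0.53, 0.53, 0.53, 0.53, 0.2, 0.2, 0.2, 0.2]' --grip_force 40

```text
t: 6.25
tool_pos: [565.5, 221.2, 119.4]
tcp_rot: [0.044, 0.999, 0.0, 0.0]
ft_force: [-0.4, -0.7, 4.1]
finger_gap: 28.5
gripper_force: 39.8
```

Request:
move_arm --pt "0 0 -0.005" --pt "0 0 -0.01" --pt "0 0 -0.02" --pt "0 0 -0.03" --pt "0 0 0" --pt "0 0 0" --spin '[0, 0, 0, 0, 0, 0]' --fingers '[0.2, 0.2, 0.2, 0.2, 0.2, 0.2]'

```text
t: 7.0
tool_pos: [564.9, 221.1, 183.5]
tcp_rot: [0.044, 0.999, -0.0, -0.0]
ft_force: [0.6, -0.5, -0.5]
finger_gap: 28.4
gripper_force: 39.5
```

```bash
python3 - <<'E'
from h import *
s=snap('side'); cv2.imwrite('pics/s2.png',cv2.resize(s['frame'][90:290,150:350],(600,600),interpolation=cv2.INTER_CUBIC)[:,:,::-1])
E
python3 plan.py 570.7 3.6 180 0
```

```text
t 7.05 tcp [564.5 220.9 182.9] q6 0.46 gap 28.52683086239412 F [ 0.1 -0.2 -1.5]
spin 85.01 dp [-217.3    6.2    3. ] tilt [-0.001 -0.    -1.   ]
```

View pics/s2.png

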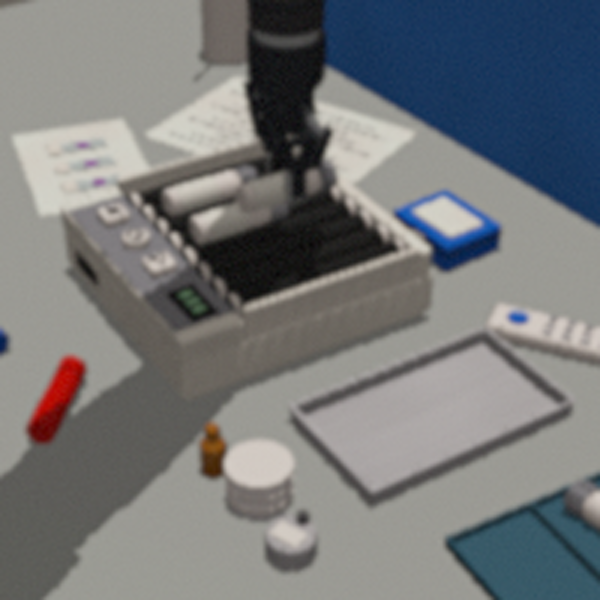

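The bottle is held level at (280,190) and the tray is clear. Next I'll refine the tray's x position before placing.

```bash
python3 - <<'E'
from h import *
s=snap('top'); P=cloud(s)
f=s['frame'][130:230,255:335]
cv2.imwrite('pics/t3.png',cv2.resize(f,(480,600),interpolation=cv2.INTER_CUBIC)[:,:,::-1])
print(f[...].mean(2)[:,40].round().astype(int).tolist())
print(P[135:230,295,2].round(0).tolist())
E
```

```text
[109, 107, 108, 109, 109, 107, 107, 108, 108, 108, 108, 112, 111, 78, 59, 90, 128, 130, 129, 130, 130, 131, 133, 132, 133, 132, 132, 132, 134, 133, 134, 134, 133, 134, 136, 136, 136, 137, 136, 136, 137, 138, 138, 139, 138, 140, 137, 139, 139, 139, 138, 138, 138, 139, 138, 138, 138, 139, 138, 138, 139, 138, 138, 138, 138, 139, 139, 138, 138, 139, 139, 138, 137, 138, 137, 138, 138, 138, 139, 138, 137, 137, 138, 138, 137, 137, 132, 120, 121, 85, 108, 109, 109, 108, 107, 109, 108, 109, 107, 108]
[0.0, 2.0, -4.0, 1.0, 3.0, -4.0, -3.0, 23.0, 18.0, 8.0, -2.0, 9.0, 3.0, -1.0, 4.0, 0.0, 3.0, -4.0, 4.0, 1.0, -1.0, -0.0, 1.0, -1.0, 5.0, -0.0, 1.0, 5.0, 4.0, 2.0, 2.0, 1.0, 2.0, 1.0, 5.0, 3.0, 2.0, 0.0, 2.0, 0.0, 5.0, -1.0, 2.0, -2.0, -2.0, 0.0, 5.0, 1.0, 1.0, 4.0, -1.0, 3.0, 2.0, 1.0, 1.0, 3.0, 2.0, 7.0, 2.0, 1.0, -0.0, 5.0, 3.0, 0.0, 2.0, -1.0, 1.0, 2.0, -1.0, 3.0, -2.0, 2.0, 0.0, 0.0, 5.0, 3.0, -0.0, 7.0, 3.0, -3.0, 1.0, 1.0, 21.0, 19.0, 4.0, -0.0, 2.0, -4.0, -0.0, -1.0, -1.0, -2.0, -2.0, -1.0, 1.0]
```

View pics/t3.png

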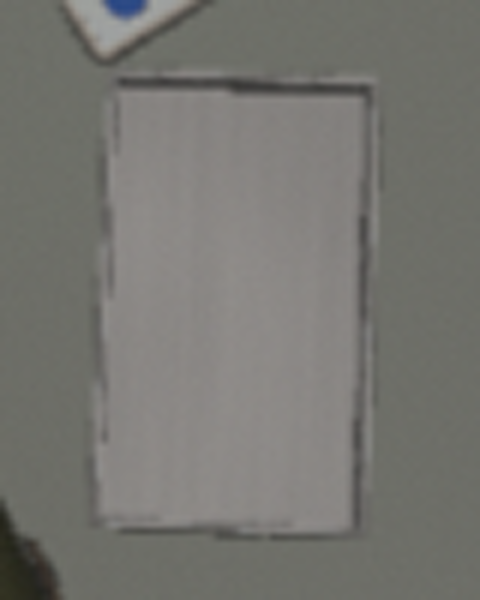

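The crop shows the empty tray with corners at (118,77), (375,82), (357,535) and (98,527).

```bash
cat > tray.py <<'E'
from h import *
import sys
# tray from 4 crop corners -> world
def tray(s,C,z=20): 
    W=np.array([w(s,*c,z) for c in C])[:,:2]; c=W.mean(0)
    a=(W[0]+W[1]-W[2]-W[3]); return W.round(),c.round(1),np.degrees(np.arctan2(a[1],a[0])).round(2)
E
python3 - <<'E'
from tray import *
s=snap('top')
print(tray(s,[(255+a/6-.4,130+b/6-.4) for a,b in((118,77),(375,82),(357,535),(98,527))]))
E
```

```text
(array([[703.,  62.],
       [696., -74.],
       [457., -54.],
       [464.,  80.]]), array([580.2,   3.2]), np.float64(-4.44))
```

Request:
move_arm --pt "0 0 0" --pt "0 0 0" --pt "0 0 0" --pt "0 0 0" --pt "0 0 0" --pt "0 0 0" --pt "0 0 0" --pt "0 0 0" --pt "0 0 0" --spin '[9.9, 9.9, 9.9, 9.9, 9.9, 9.9, 9.9, 9.9, 9.9]' --fingers '[0.2, 0.2, 0.2, 0.2, 0.2, 0.2, 0.2, 0.2, 0.2]'

```text
t: 8.28
tool_pos: [564.5, 220.9, 182.7]
tcp_rot: [0.734, 0.679, -0.001, -0.0]
ft_force: [-0.4, -0.1, -0.2]
finger_gap: 28.5
gripper_force: 39.5
```

```bash
python3 plan.py 655 -2.6 80 -4.4
```

```text
t 8.28 tcp [564.5 220.9 182.7] q6 2.02 gap 28.4782654812834 F [-0.4 -0.1 -0.2]
spin -0.02 dp [-215.9  107.5  102.7] tilt [-0.002 -0.001 -1.   ]
```

Request:
move_arm --pt "-0.036 0.018 0" --pt "-0.036 0.018 0" --pt "-0.036 0.018 0" --pt "-0.036 0.018 0" --pt "-0.036 0.018 0" --pt "-0.036 0.0175 0" --pt "0 0 0.05" --pt "0 0 0.053" --pt "0 0 0" --pt "0 0 0" --spin '[0, 0, 0, 0, 0, 0, 0, 0, 0, 0]' --fingers '[0.2, 0.2, 0.2, 0.2, 0.2, 0.2, 0.2, 0.2, 0.2, 0.2]'

```text
t: 9.52
tool_pos: [657.5, -1.9, 82.0]
tcp_rot: [0.732, 0.681, 0.0, 0.0]
ft_force: [0.3, 1.6, -1.1]
finger_gap: 28.6
gripper_force: 39.8
```

```bash
python3 plan.py 655 -2.6 37 -4.4; python3 - <<'E'
from h import *
s=snap('side'); cv2.imwrite('pics/s4.png',cv2.resize(s['frame'][150:300,200:400],(800,600),interpolation=cv2.INTER_CUBIC)[:,:,::-1])
E
```

```text
t 9.53 tcp [657.5  -1.9  82. ] q6 1.64 gap 28.632896274594653 F [ 0.3  1.6 -1.1]
spin 0.32 dp [-0.9 -2.5 45. ] tilt [ 0.001 -0.    -1.   ]
```

View pics/s4.png

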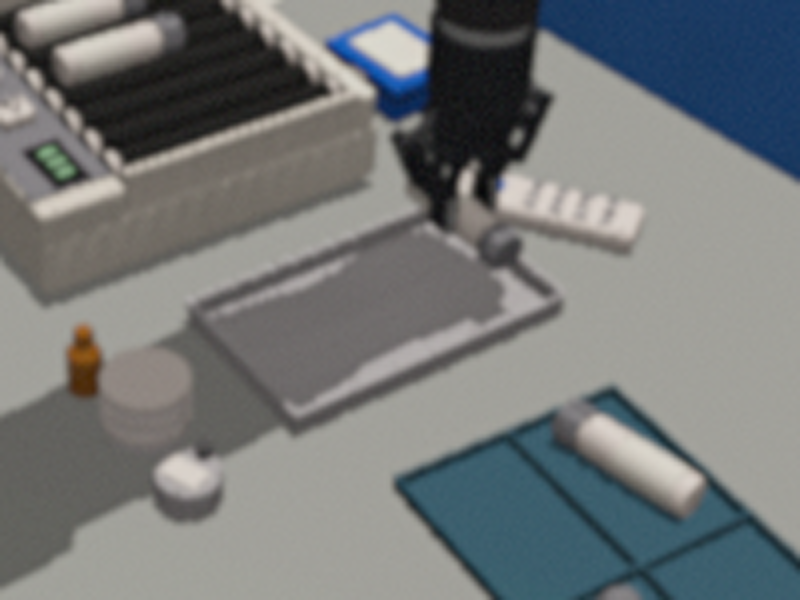

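The bottle at (475,215) is level above the far end of the tray, with both rims clear. Lowering it now.

Request:
move_arm --pt "-0.001 -0.0025 0.02" --pt "0 0 0.017" --pt "0 0 0.007" --pt "0 0 0.002" --pt "0 0 0" --spin '[0, 0, 0, 0, 0]' --fingers '[0.2, 0.2, 0.2, 0.2, 0.2]'

```text
t: 10.2
tool_pos: [654.8, -2.7, 35.6]
tcp_rot: [0.732, 0.681, 0.0, 0.0]
ft_force: [-1.2, 0.7, 1.0]
finger_gap: 28.6
gripper_force: 40.0
```

Request:
move_arm --pt "0 0 0" --pt "0 0 0" --pt "0 0 -0.01" --pt "0 0 -0.03" --pt "0 0 -0.06" --pt "0 0 -0.05" --pt "0 0 0" --spin '[0, 0, 0, 0, 0, 0, 0]' --fingers '[0.45, 0.5, 0.5, 0.5, 0.5, 0.5, 0.5]'

```text
t: 11.08
tool_pos: [657.7, -2.8, 191.1]
tcp_rot: [0.732, 0.681, 0.004, 0.003]
ft_force: [0.3, -0.6, -0.1]
finger_gap: 42.7
gripper_force: 0.0
```

```bash
python3 - <<'E'
from h import *
s=snap('side')
print('tray');[print(b) for b in bottles(s,(450,720,-80,90),22,45)]
E
python3 plan.py 549.2 285.6 180 85
```

```text
tray
([300, 204, 29, 22], (array([650.7,  -2.8]), array([108.4,  29.8]), 85.43), array([30.2, 34.5]))
t 11.12 tcp [656.1  -2.8 188.1] q6 1.64 gap 42.66420656297951 F [ 0.7 -0.4 -0.6]
spin -89.09 dp [131.7 278.    7.5] tilt [ 0.006 -0.    -1.   ]
```

Request:
move_arm --pt "0.0465 -0.0215 0" --pt "0.0465 -0.0215 0" --pt "0.0465 -0.0215 0" --pt "0.0465 -0.0215 0" --pt "0.0465 -0.0215 0" --pt "0.0465 -0.0215 0" --pt "0 0 0" --pt "0 0 0" --pt "0 0 0" --pt "0 0 0" --pt "0 0 0" --pt "0 0 0" --spin '[0, 0, 0, -9.9, -9.9, -9.9, -9.9, -9.9, -9.9, -9.9, -9.9, -9.9]' --fingers '[0.53, 0.53, 0.53, 0.53, 0.53, 0.53, 0.53, 0.53, 0.53, 0.53, 0.53, 0.53]'

```text
t: 12.62
tool_pos: [521.4, 271.4, 183.2]
tcp_rot: [0.041, 0.999, -0.001, -0.001]
ft_force: [-0.2, -0.2, 0.1]
finger_gap: 45.2
gripper_force: 0.0
```

```bash
python3 plan.py 549.2 285.6 119 85
```

```text
t 12.62 tcp [521.4 271.4 183.2] q6 0.56 gap 45.20225831377222 F [-0.2 -0.2  0.1]
spin 0.34 dp [-26.6  16.7  64.1] tilt [-0.003 -0.001 -1.   ]
```

Request:
move_arm --pt "-0.0266 0.0167 0" --pt "0 0 0.02" --pt "0 0 0" --pt "0 0 0" --spin '[0.3, 0, 0, 0]' --fingers '[0.53, 0.53, 0.53, 0.53]'

```text
t: 13.12
tool_pos: [549.7, 285.9, 164.4]
tcp_rot: [0.046, 0.999, -0.0, -0.001]
ft_force: [-0.7, 1.1, 0.1]
finger_gap: 45.3
gripper_force: 0.0
```

```bash
python3 plan.py 549.2 285.6 119 85
```

```text
t 13.12 tcp [549.7 285.9 164.4] q6 0.57 gap 45.32676670126428 F [-0.7  1.1  0.1]
spin -0.29 dp [ 0.4 -0.3 45.4] tilt [-0.001 -0.001 -1.   ]
```

Descend, grip and lift.

Request:
move_arm --pt "0 0 0.02" --pt "0 0 0.02" --pt "0 0 0.0055" --pt "0 0 0" --pt "0 0 0" --pt "0 0 0" --pt "0 0 0" --pt "0 0 0" --pt "0 0 -0.005" --pt "0 0 -0.02" --pt "0 0 -0.04" --pt "0 0 0" --spin '[0, 0, 0, 0, 0, 0, 0, 0, 0, 0, 0, 0]' --fingers '[0.53, 0.53, 0.53, 0.53, 0.2, 0.2, 0.2, 0.2, 0.2, 0.2, 0.2, 0.2]'

```text
t: 14.62
tool_pos: [552.4, 287.2, 187.8]
tcp_rot: [0.046, 0.999, 0.001, 0.003]
ft_force: [0.7, 0.5, -1.0]
finger_gap: 28.3
gripper_force: 39.5
```

Request:
move_arm --pt "0 0 0" --pt "0 0 0" --pt "0 0 0" --pt "0 0 0" --pt "0 0 0" --pt "0 0 0" --pt "0 0 0" --pt "0 0 0" --pt "0 0 0" --spin '[9.9, 9.9, 9.9, 9.9, 9.9, 9.9, 9.9, 9.9, 9.9]' --fingers '[0.2, 0.2, 0.2, 0.2, 0.2, 0.2, 0.2, 0.2, 0.2]'

```text
t: 15.75
tool_pos: [549.8, 285.9, 183.1]
tcp_rot: [0.736, 0.677, -0.001, -0.0]
ft_force: [1.2, 0.3, -0.6]
finger_gap: 28.3
gripper_force: 39.6
```

```bash
python3 plan.py 580.2 3.2 80 -4.4; python3 - <<'E'
from h import *
s=snap('top')
f=s['frame'][130:230,255:335]
cv2.imwrite('pics/t5.png',cv2.resize(f,(480,600),interpolation=cv2.INTER_CUBIC)[:,:,::-1])
s=snap('side')
print('side',[(round(a['p'],2),w(s,a['at'][0]*512,a['at'][1]*384,2).round().tolist()) for a in vision.pinpoint(s,'tray')])
E
```

```text
t 15.75 tcp [549.8 285.9 183.1] q6 2.13 gap 28.302419363279018 F [ 1.2  0.3 -0.6]
spin -0.32 dp [-279.4   52.2  103.3] tilt [-0.002 -0.001 -1.   ]
side [(0.55, [573.0, -2.0, 2.0])]
```

View pics/t5.png

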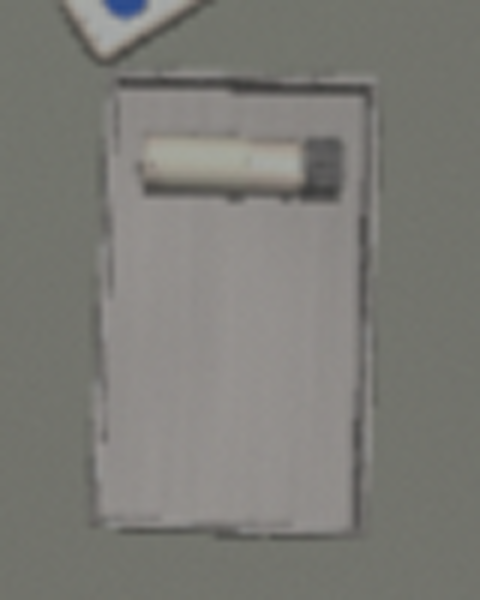

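The tray hasn't moved, and bottle 1 lies flat across it at (240,168). Carrying bottle 2 to the middle.

Request:
move_arm --pt "-0.04 0.0075 0" --pt "-0.04 0.0075 0" --pt "-0.04 0.0075 0" --pt "-0.04 0.0075 0" --pt "-0.04 0.0075 0" --pt "-0.04 0.0075 0" --pt "-0.0394 0.0075 0" --pt "0 0 0.05" --pt "0 0 0.053" --pt "0 0 0" --pt "0 0 0" --spin '[0, 0, 0, 0, 0, 0, 0, 0, 0, 0, 0]' --fingers '[0.2, 0.2, 0.2, 0.2, 0.2, 0.2, 0.2, 0.2, 0.2, 0.2, 0.2]'

```text
t: 17.27
tool_pos: [582.1, 3.7, 82.7]
tcp_rot: [0.733, 0.68, 0.0, 0.0]
ft_force: [1.9, -0.1, -0.2]
finger_gap: 28.4
gripper_force: 39.8
```

```bash
python3 plan.py 580.2 3.2 35.5 -4.4
```

```text
t 17.27 tcp [582.1   3.7  82.7] q6 1.65 gap 28.350634908143636 F [ 1.9 -0.1 -0.2]
spin 0.09 dp [-0.7 -1.9 47.2] tilt [ 0.001 -0.    -1.   ]
```

Request:
move_arm --pt "-0.001 -0.002 0.02" --pt "0 0 0.017" --pt "0 0 0.007" --pt "0 0 0.002" --pt "0 0 0" --spin '[0, 0, 0, 0, 0]' --fingers '[0.2, 0.2, 0.2, 0.2, 0.2]'

```text
t: 17.9
tool_pos: [579.6, 2.9, 36.8]
tcp_rot: [0.734, 0.68, 0.0, 0.0]
ft_force: [-3.7, 1.5, 7.9]
finger_gap: 28.7
gripper_force: 40.8
```

Request:
move_arm --pt "0 0 0" --pt "0 0 0" --pt "0 0 -0.01" --pt "0 0 -0.03" --pt "0 0 -0.06" --pt "0 0 -0.05" --pt "0 0 0" --pt "0.045 -0.002 0" --pt "0.045 -0.002 0" --pt "0.045 -0.002 0" --pt "0 0 0" --spin '[0, 0, 0, 0, 0, 0, 0, 0, 0, 0, 0]' --fingers '[0.45, 0.5, 0.5, 0.5, 0.5, 0.5, 0.5, 0.53, 0.53, 0.53, 0.53]'

```text
t: 19.27
tool_pos: [583.1, 140.4, 184.5]
tcp_rot: [0.732, 0.681, -0.0, -0.0]
ft_force: [-0.6, -0.4, -0.1]
finger_gap: 45.5
gripper_force: 0.0
```

Request:
move_arm --pt "0 0 0" --pt "0 0 0" --pt "0 0 0" --pt "0 0 0" --pt "0 0 0" --pt "0 0 0" --pt "0 0 0" --pt "0 0 0" --pt "0 0 0" --spin '[-9.95, -9.95, -9.95, -9.95, -9.95, -9.95, -9.95, -9.95, -9.95]' --fingers '[0.53, 0.53, 0.53, 0.53, 0.53, 0.53, 0.53, 0.53, 0.53]'

```text
t: 20.4
tool_pos: [583.2, 136.5, 184.7]
tcp_rot: [0.04, 0.999, -0.0, -0.001]
ft_force: [0.4, 0.8, 0.3]
finger_gap: 45.2
gripper_force: 0.0
```

```bash
python3 plan.py 554.4 350.2 165 85;python3 - <<'E'
from h import *
s=snap('top')
print('tray');[print(b) for b in bottles(s,(450,720,-80,90),22,45)]
print('mixer');[print(b) for b in bottles(s,(450,660,300,430),106,125)]
E
```

```text
t 20.4 tcp [583.2 136.5 184.7] q6 0.31 gap 45.200523432222695 F [0.4 0.8 0.3]
spin 0.43 dp [ 47.3 210.4  19.6] tilt [-0.001 -0.001 -1.   ]
tray
([279, 152, 34, 11], (array([653.3,  -2.8]), array([103.8,  29.3]), 86.1), array([29.1, 33.9]))
([289, 176, 22, 10], (array([577.7, -13.1]), array([67.6, 25.9]), 83.89), array([29.8, 34.3]))
mixer
([173, 170, 12, 36], (array([554.7, 350. ]), array([ 28. , 104.5]), 85.36), array([113.3, 117.1]))
```

Request:
move_arm --pt "0.0095 0.042 0" --pt "0.0095 0.042 0" --pt "0.0095 0.042 0" --pt "0.0095 0.042 0" --pt "0.0093 0.0424 0" --pt "0 0 0.02" --pt "0 0 0" --pt "0 0 0" --spin '[0.4, 0, 0, 0, 0, 0, 0, 0]' --fingers '[0.53, 0.53, 0.53, 0.53, 0.53, 0.53, 0.53, 0.53]'

```text
t: 21.45
tool_pos: [555.6, 350.7, 165.4]
tcp_rot: [0.047, 0.999, -0.0, -0.0]
ft_force: [0.3, -0.5, -0.1]
finger_gap: 45.6
gripper_force: 0.0
```

```bash
python3 plan.py 554.4 350.2 119 85
```

```text
t 21.45 tcp [555.6 350.7 165.4] q6 0.66 gap 45.6246422871758 F [ 0.3 -0.5 -0.1]
spin -0.36 dp [ 1.2 -0.5 46.4] tilt [-0. -0. -1.]
```

Request:
move_arm --pt "0.001 -0.0005 0.02" --pt "0 0 0.02" --pt "0 0 0.0065" --pt "0 0 0" --pt "0 0 0" --pt "0 0 0" --pt "0 0 0" --pt "0 0 0" --pt "0 0 -0.005" --pt "0 0 -0.02" --pt "0 0 -0.04" --pt "0 0 0" --spin '[0, 0, 0, 0, 0, 0, 0, 0, 0, 0, 0, 0]' --fingers '[0.53, 0.53, 0.53, 0.53, 0.2, 0.2, 0.2, 0.2, 0.2, 0.2, 0.2, 0.2]'

```text
t: 22.95
tool_pos: [556.5, 353.0, 188.0]
tcp_rot: [0.046, 0.999, 0.002, 0.003]
ft_force: [0.4, 0.3, -0.9]
finger_gap: 28.5
gripper_force: 39.6
```

Request:
move_arm --pt "0 0 0" --pt "0 0 0" --pt "0 0 0" --pt "0 0 0" --pt "0 0 0" --pt "0 0 0" --pt "0 0 0" --pt "0 0 0" --pt "0 0 0" --spin '[9.9, 9.9, 9.9, 9.9, 9.9, 9.9, 9.9, 9.9, 9.9]' --fingers '[0.2, 0.2, 0.2, 0.2, 0.2, 0.2, 0.2, 0.2, 0.2]'

```text
t: 24.08
tool_pos: [554.1, 351.4, 183.1]
tcp_rot: [0.735, 0.678, -0.0, -0.0]
ft_force: [-0.1, -0.1, -0.6]
finger_gap: 28.6
gripper_force: 39.6
```

```bash
python3 plan.py 505.4 9 80 -4.4; python3 - <<'E'
from h import *
s=snap('top')
print('tray');[print(b) for b in bottles(s,(450,720,-80,90),22,45)]
f=s['frame'][130:230,255:335].mean(2)
print(f[:,30].round().astype(int).tolist()[8:18],f[:,30].round().astype(int).tolist()[82:94])
print(f[75].round().astype(int).tolist())
E
```

```text
t 24.07 tcp [554.1 351.4 183.1] q6 2.22 gap 28.619296683319746 F [-0.1 -0.1 -0.6]
spin -0.26 dp [-345.1  -22.2  103.1] tilt [-0.001  0.    -1.   ]
tray
([279, 152, 34, 11], (array([654.2,  -3.1]), array([104.4,  29.2]), 85.13), array([29.1, 33.8]))
([278, 176, 33, 10], (array([578.9,   4. ]), array([101. ,  27.5]), 86.62), array([29.2, 33.8]))
[117, 119, 119, 130, 139, 81, 94, 140, 142, 141] [150, 150, 150, 151, 152, 137, 93, 116, 118, 118, 118, 117]
[118, 117, 118, 118, 119, 117, 117, 117, 118, 118, 117, 118, 117, 117, 112, 122, 150, 150, 146, 146, 146, 148, 147, 149, 150, 150, 150, 149, 148, 150, 150, 149, 149, 151, 149, 150, 152, 150, 151, 151, 152, 150, 150, 149, 149, 150, 150, 150, 148, 147, 149, 148, 147, 147, 147, 148, 148, 147, 132, 98, 116, 140, 121, 118, 117, 119, 118, 117, 118, 118, 117, 117, 118, 119, 118, 118, 117, 117, 116, 118]
```

Request:
move_arm --pt "-0.043 -0.003 0" --pt "-0.043 -0.003 0" --pt "-0.043 -0.003 0" --pt "-0.043 -0.003 0" --pt "-0.043 -0.003 0" --pt "-0.043 -0.003 0" --pt "-0.043 -0.002 0" --pt "-0.044 -0.002 0" --pt "0 0 0.05" --pt "0 0 0.053" --pt "0 0 0" --pt "0 0 0" --spin '[-0.2, 0, 0, 0, 0, 0, 0, 0, 0, 0, 0, 0]' --fingers '[0.2, 0.2, 0.2, 0.2, 0.2, 0.2, 0.2, 0.2, 0.2, 0.2, 0.2, 0.2]'

```text
t: 25.62
tool_pos: [508.2, 8.9, 82.1]
tcp_rot: [0.732, 0.682, 0.0, 0.0]
ft_force: [0.3, 0.5, -0.7]
finger_gap: 28.5
gripper_force: 39.8
```

```bash
python3 plan.py 505.4 9 36 -4.4
```

```text
t 25.62 tcp [508.2   8.9  82.1] q6 1.66 gap 28.54498134265191 F [ 0.3  0.5 -0.7]
spin 0.33 dp [-0.2 -2.8 46.1] tilt [ 0.001  0.    -1.   ]
```

Request:
move_arm --pt "0 -0.003 0.02" --pt "0 0 0.017" --pt "0 0 0.007" --pt "0 0 0.001" --pt "0 0 0" --spin '[0, 0, 0, 0, 0]' --fingers '[0.2, 0.2, 0.2, 0.2, 0.2]'

```text
t: 26.25
tool_pos: [505.4, 9.0, 36.9]
tcp_rot: [0.732, 0.681, 0.001, 0.001]
ft_force: [0.3, -1.0, -0.3]
finger_gap: 28.3
gripper_force: 39.8
```

Request:
move_arm --pt "0 0 0.001" --pt "0 0 0" --pt "0 0 0" --pt "0 0 0" --pt "0 0 -0.01" --pt "0 0 -0.03" --pt "0 0 -0.06" --pt "0 0 -0.05" --pt "0 0 0" --pt "-0.045 0 0" --pt "-0.045 0 0" --pt "0 0 0" --spin '[0, 0, 0, 0, 0, 0, 0, 0, 0, 0, 0, 0]' --fingers '[0.2, 0.2, 0.45, 0.5, 0.5, 0.5, 0.5, 0.5, 0.5, 0.5, 0.5, 0.5]'

```text
t: 27.75
tool_pos: [497.1, -82.9, 184.2]
tcp_rot: [0.734, 0.68, -0.001, -0.0]
ft_force: [-0.0, 0.9, -0.4]
finger_gap: 42.5
gripper_force: 0.0
```

```bash
python3 - <<'E'
from h import *
for n in('top','side'):
    s=snap(n)
    print(n,'tray');[print(b) for b in bottles(s,(450,720,-80,90),22,45)]
    print('rack');[print(b) for b in bottles(s,(420,680,-430,-150),18,45)]
E
python3 plan.py 610 -216.3 100 7.2
```

```text
top tray
([279, 152, 34, 11], (array([653.9,  -2.9]), array([104.2,  28.8]), 84.74), array([29.2, 34.3]))
([278, 176, 33, 10], (array([578.7,   3.9]), array([101.3,  27.5]), 86.31), array([29.3, 33.5]))
([277, 199, 34, 11], (array([504.5,   8.3]), array([103.3,  28.6]), 86.14), array([29.1, 34. ]))
rack
side tray
([302, 205, 27, 22], (array([652.7,  -9.8]), array([97. , 30.1]), 85.64), array([30.1, 34.6]))
([280, 213, 28, 22], (array([576.4,   2.8]), array([108. ,  27.8]), 87.03), array([30. , 34.2]))
([259, 220, 28, 25], (array([501.6,   6.4]), array([106. ,  28.7]), 88.02), array([30.3, 34.4]))
rack
([338, 249, 39, 29], (array([ 607.6, -218.9]), array([ 29.2, 105.6]), 7.92), array([29.9, 34.5]))
([348, 296, 32, 41], (array([ 492.5, -348.3]), array([107.7,  32.9]), 70.78), array([30.2, 34.7]))
t 27.85 tcp [497.4 -80.8 184.3] q6 1.48 gap 42.610373631124226 F [0.6 0.2 0.1]
spin -11.41 dp [-148.6   94.8   84.1] tilt [-0.001  0.001 -1.   ]
```

Request:
move_arm --pt "0 0 0" --pt "0 0 0" --pt "-0.0375 0.0235 0" --pt "-0.0375 0.0235 0" --pt "-0.0375 0.0235 0" --pt "-0.0375 0.0235 0" --pt "0 0 0.04" --pt "0 0 0.04" --pt "0 0 0" --pt "0 0 0" --spin '[-5.8, -5.8, 0, 0, 0, 0, 0, 0, 0, 0]' --fingers '[0.5, 0.5, 0.5, 0.5, 0.5, 0.5, 0.5, 0.5, 0.5, 0.5]'

```text
t: 29.1
tool_pos: [611.3, -216.6, 105.9]
tcp_rot: [0.659, 0.752, 0.0, 0.0]
ft_force: [0.4, 0.3, 0.9]
finger_gap: 42.6
gripper_force: 0.0
```

```bash
python3 plan.py 609.3 -217 35.5 7.4
```

```text
t 29.1 tcp [ 611.3 -216.6  105.9] q6 1.1 gap 42.644743661613056 F [0.4 0.3 0.9]
spin 0.12 dp [-0.1 -2.1 70.4] tilt [ 0.001 -0.    -1.   ]
```

Request:
move_arm --pt "0 -0.002 0.03" --pt "0 0 0.025" --pt "0 0 0.0155" --pt "0 0 0" --pt "0 0 0" --pt "0 0 0" --pt "0 0 0" --pt "0 0 0" --pt "0 0 0" --pt "0 0 -0.005" --spin '[0, 0, 0, 0, 0, 0, 0, 0, 0, 0]' --fingers '[0.5, 0.5, 0.5, 0.5, 0.2, 0.2, 0.2, 0.2, 0.2, 0.2]'

```text
t: 30.35
tool_pos: [608.5, -217.6, 39.5]
tcp_rot: [0.66, 0.752, -0.0, -0.0]
ft_force: [0.5, 0.8, -0.1]
finger_gap: 28.6
gripper_force: 39.5
```

Request:
move_arm --pt "0 0 -0.03" --pt "0 0 -0.05" --pt "0 0 -0.05" --pt "0 0 -0.01" --pt "0 0 0" --pt "0 0 0" --pt "0 0 0" --pt "0 0 0" --pt "0 0 0" --pt "0 0 0" --pt "0 0 0" --pt "0 0 0" --spin '[0, 0, 0, 0, -9.7, -9.7, -9.7, -9.7, -9.7, -9.7, -9.7, -9.7]' --fingers '[0.2, 0.2, 0.2, 0.2, 0.2, 0.2, 0.2, 0.2, 0.2, 0.2, 0.2, 0.2]'

```text
t: 31.85
tool_pos: [607.7, -217.3, 177.9]
tcp_rot: [0.04, 0.999, 0.0, -0.001]
ft_force: [-0.4, -0.1, -0.8]
finger_gap: 28.7
gripper_force: 39.6
```

```bash
python3 plan.py 584 347.7 180 85;python3 - <<'E'
from h import *
s=snap('side'); cv2.imwrite('pics/s6.png',cv2.resize(s['frame'][150:350,220:440],(660,600),interpolation=cv2.INTER_CUBIC)[:,:,::-1])
E
```

```text
t 31.85 tcp [ 607.7 -217.3  177.9] q6 -0.26 gap 28.696662431241073 F [-0.4 -0.1 -0.8]
spin 0.38 dp [ 72.9 560.8  -1.7] tilt [-0.002  0.001 -1.   ]
```

View pics/s6.png

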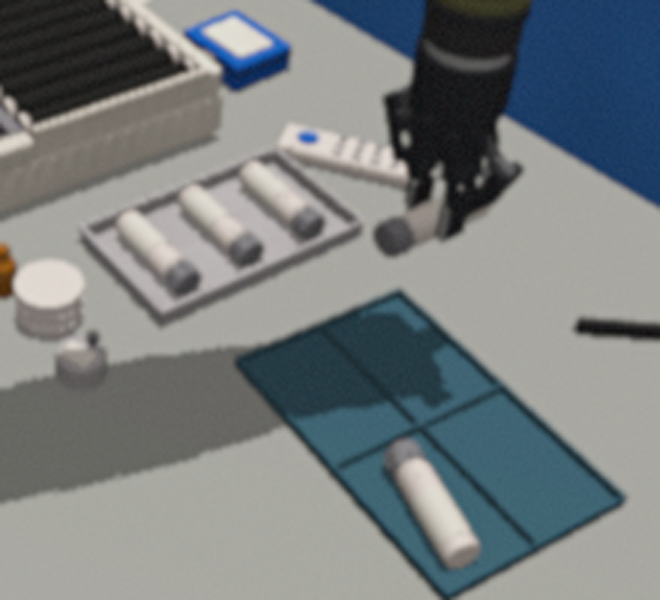

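Three bottles lie flat in the tray at (158,250), (222,225) and (283,198). The waiting bottle is held level at (420,225). Next is groove +64.

Request:
move_arm --pt "0.006 0.046 0" --pt "0.006 0.047 0" --pt "0.006 0.047 0" --pt "0.006 0.047 0" --pt "0.006 0.047 0" --pt "0.006 0.047 0" --pt "0.006 0.047 0" --pt "0.006 0.047 0" --pt "0.006 0.047 0" --pt "0.006 0.047 0" --pt "0.006 0.047 0" --pt "0.006 0.045 0" --spin '[0.4, 0, 0, 0, 0, 0, 0, 0, 0, 0, 0, 0]' --fingers '[0.2, 0.2, 0.2, 0.2, 0.2, 0.2, 0.2, 0.2, 0.2, 0.2, 0.2, 0.2]'

```text
t: 33.4
tool_pos: [588.1, 348.9, 178.2]
tcp_rot: [0.048, 0.999, -0.001, -0.001]
ft_force: [0.8, 0.1, -1.1]
finger_gap: 28.6
gripper_force: 39.6
```

Request:
move_arm --pt "0 0 0.03" --pt "0 0 0" --pt "0 0 0" --spin '[0, 0, 0]' --fingers '[0.2, 0.2, 0.2]'

```text
t: 33.78
tool_pos: [588.7, 347.0, 149.3]
tcp_rot: [0.047, 0.999, -0.0, -0.0]
ft_force: [-0.0, 0.9, -0.3]
finger_gap: 28.6
gripper_force: 39.7
```

```bash
python3 plan.py 583.9 347.7 119.5 85
```

```text
t 33.77 tcp [588.7 347.  149.3] q6 0.63 gap 28.577161657372923 F [-0.   0.9 -0.3]
spin -0.43 dp [ 4.8  0.3 29.8] tilt [-0.001 -0.001 -1.   ]
```

Request:
move_arm --pt "0.005 0.0003 0.015" --pt "0 0 0.01" --pt "0 0 0.005" --pt "0 0 0.001" --pt "0 0 0" --spin '[-0.4, 0, 0, 0, 0]' --fingers '[0.2, 0.2, 0.2, 0.2, 0.2]'

```text
t: 34.4
tool_pos: [583.3, 348.0, 119.6]
tcp_rot: [0.043, 0.999, -0.0, -0.0]
ft_force: [-4.1, -3.3, 9.1]
finger_gap: 28.4
gripper_force: 40.7
```

Request:
move_arm --pt "0 0 0" --pt "0 0 0" --pt "0 0 -0.01" --pt "0 0 -0.03" --pt "0 0 -0.04" --pt "0 -0.047 0" --pt "0 -0.047 0" --pt "0 -0.047 0" --pt "0 -0.047 0" --pt "0 -0.047 0" --pt "0 0 0" --spin '[0, 0, 0, 0, 0, 0, 0, 0, 0, 0, 0]' --fingers '[0.45, 0.5, 0.5, 0.5, 0.5, 0.5, 0.5, 0.5, 0.5, 0.5, 0.5]'

```text
t: 35.78
tool_pos: [563.5, 111.6, 199.1]
tcp_rot: [0.045, 0.999, -0.0, 0.0]
ft_force: [0.8, 0.5, 0.5]
finger_gap: 42.3
gripper_force: 0.0
```

```bash
python3 - <<'E'
from h import *
for n in('top','side'):
    s=snap(n)
    print(n,'mixer');[print(b) for b in bottles(s,(450,680,130,430),106,125)]
E
python3 plan.py 492 -347 180 -19.8
```

```text
top mixer
([173, 161, 13, 35], (array([582.3, 347.5]), array([ 28.7, 103.5]), 85.23), array([113. , 117.5]))
side mixer
([212, 143, 31, 13], (array([582.4, 344. ]), array([ 28.4, 108.5]), 85.02), array([113.8, 118. ]))
t 35.88 tcp [564.  114.2 199. ] q6 0.29 gap 42.85467271797741 F [-0.3  0.6 -0.1]
spin -75.2 dp [458.4 -88.4  18.6] tilt [ 0.001  0.001 -1.   ]
```

Request:
move_arm --pt "0 0 0" --pt "0 0 0" --pt "0 0 0" --pt "0 0 0" --pt "0 0 0" --pt "0 0 0" --pt "0 0 0" --pt "0 0 0" --spin '[-9.4, -9.4, -9.4, -9.4, -9.4, -9.4, -9.4, -9.4]' --fingers '[0.48, 0.48, 0.48, 0.48, 0.48, 0.48, 0.48, 0.48]'

```text
t: 36.88
tool_pos: [563.9, 116.0, 198.5]
tcp_rot: [-0.578, 0.816, 0.0, 0.0]
ft_force: [-0.5, 0.3, -0.1]
finger_gap: 41.0
gripper_force: 0.0
```

Request:
move_arm --pt "0.0458 -0.0088 0" --pt "0.0458 -0.0088 0" --pt "0.0458 -0.0088 0" --pt "0.0458 -0.0088 0" --pt "0.0458 -0.0088 0" --pt "0.0458 -0.0088 0" --pt "0.0458 -0.0088 0" --pt "0.0458 -0.0088 0" --pt "0.0458 -0.0088 0.03" --pt "0.0458 -0.0088 0.05" --pt "0 0 0" --pt "0 0 0" --spin '[0, 0, 0, 0, 0, 0, 0, 0, 0, 0, 0, 0]' --fingers '[0.48, 0.48, 0.48, 0.48, 0.48, 0.48, 0.48, 0.48, 0.48, 0.48, 0.48, 0.48]'

```text
t: 38.38
tool_pos: [493.4, -341.7, 122.8]
tcp_rot: [-0.576, 0.818, 0.0, 0.0]
ft_force: [0.3, 0.1, -1.0]
finger_gap: 41.0
gripper_force: 0.0
```

```bash
python3 plan.py 492 -346.5 35.5 -19.8
```

```text
t 38.38 tcp [ 493.4 -341.7  122.8] q6 -1.83 gap 40.955019415553195 F [ 0.3  0.1 -1. ]
spin 0.12 dp [ 5.  -0.3 87.3] tilt [ 0.     0.001 -1.   ]
```

Request:
move_arm --pt "0.005 0 0.03" --pt "0 0 0.03" --pt "0 0 0.0205" --pt "0 0 0.007" --pt "0 0 0" --pt "0 0 0" --pt "0 0 0" --pt "0 0 0" --pt "0 0 0" --pt "0 0 0" --pt "0 0 -0.005" --spin '[0, 0, 0, 0, 0, 0, 0, 0, 0, 0, 0]' --fingers '[0.48, 0.48, 0.48, 0.48, 0.48, 0.2, 0.2, 0.2, 0.2, 0.2, 0.2]'

```text
t: 39.75
tool_pos: [490.6, -347.4, 40.6]
tcp_rot: [-0.575, 0.818, -0.0, -0.0]
ft_force: [-0.2, 0.4, -0.5]
finger_gap: 28.8
gripper_force: 39.5
```

Request:
move_arm --pt "0 0 -0.03" --pt "0 0 -0.05" --pt "0 0 -0.05" --pt "0 0 -0.01" --pt "0 0 0" --pt "0 0 0" --pt "0 0 0" --pt "0 0 0" --pt "0 0 0" --pt "0 0 0" --pt "0 0 0" --pt "0 0 0" --spin '[0, 0, 0, 0, 9.4, 9.4, 9.4, 9.4, 9.4, 9.4, 9.4, 9.4]' --fingers '[0.2, 0.2, 0.2, 0.2, 0.2, 0.2, 0.2, 0.2, 0.2, 0.2, 0.2, 0.2]'

```text
t: 41.25
tool_pos: [489.8, -347.0, 178.9]
tcp_rot: [0.046, 0.999, 0.0, -0.001]
ft_force: [0.9, 0.5, 0.6]
finger_gap: 28.5
gripper_force: 39.5
```

```bash
python3 plan.py 572.8 220.2 180 85;python3 - <<'E'
from h import *
s=snap('side'); cv2.imwrite('pics/s7.png',cv2.resize(s['frame'][150:384,200:450],(640,599),interpolation=cv2.INTER_CUBIC)[:,:,::-1])
E
```

```text
t 41.25 tcp [ 489.8 -347.   178.9] q6 -0.52 gap 28.468901082298547 F [0.9 0.5 0.6]
spin -0.27 dp [-33.2 572.2  -0.7] tilt [-0.002  0.001 -1.   ]
```

View pics/s7.png

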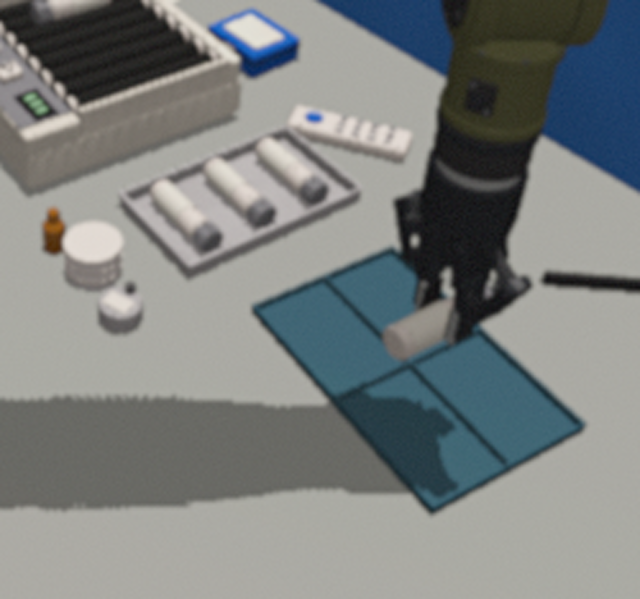

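The rack is empty, the second waiting bottle is held level at (430,325), and the tray is unchanged. Next is groove -64.

Request:
move_arm --pt "-0.0028 0.0477 0" --pt "-0.0028 0.0477 0" --pt "-0.0028 0.0477 0" --pt "-0.0028 0.0477 0" --pt "-0.0028 0.0477 0" --pt "-0.0028 0.0477 0" --pt "-0.0028 0.0477 0" --pt "-0.0028 0.0477 0" --pt "-0.0028 0.0477 0" --pt "-0.0028 0.0477 0" --pt "-0.0028 0.0477 0" --pt "-0.0028 0.0475 0" --spin '[-0.3, 0, 0, 0, 0, 0, 0, 0, 0, 0, 0, 0]' --fingers '[0.2, 0.2, 0.2, 0.2, 0.2, 0.2, 0.2, 0.2, 0.2, 0.2, 0.2, 0.2]'

```text
t: 42.8
tool_pos: [570.3, 221.5, 179.2]
tcp_rot: [0.039, 0.999, -0.0, -0.001]
ft_force: [0.7, -0.2, -0.4]
finger_gap: 28.3
gripper_force: 39.6
```

Request:
move_arm --pt "0 0 0.03" --pt "0 0 0" --pt "0 0 0" --spin '[0, 0, 0]' --fingers '[0.2, 0.2, 0.2]'

```text
t: 43.18
tool_pos: [570.5, 219.7, 150.2]
tcp_rot: [0.04, 0.999, -0.0, -0.0]
ft_force: [0.9, 0.1, -0.7]
finger_gap: 28.7
gripper_force: 39.7
```

```bash
python3 plan.py 572.6 220.5 119.5 85
```

```text
t 43.17 tcp [570.5 219.7 150.2] q6 0.45 gap 28.732358554073986 F [ 0.9  0.1 -0.7]
spin 0.37 dp [-2.1  1.  30.7] tilt [-0.001 -0.    -1.   ]
```

Request:
move_arm --pt "-0.002 0.001 0.016" --pt "0 0 0.01" --pt "0 0 0.005" --pt "0 0 0.001" --pt "0 0 0" --spin '[0.4, 0, 0, 0, 0]' --fingers '[0.2, 0.2, 0.2, 0.2, 0.2]'

```text
t: 43.8
tool_pos: [572.4, 220.5, 120.4]
tcp_rot: [0.044, 0.999, -0.0, 0.0]
ft_force: [-7.5, -3.2, 19.4]
finger_gap: 28.4
gripper_force: 41.8
```

Contact at 19 N, so I'll ease up slightly, release and back off.

Request:
move_arm --pt "0 0 -0.0015" --pt "0 0 0" --pt "0 0 0" --pt "0 0 0" --pt "0 0 -0.01" --pt "0 0 -0.03" --pt "0 0 -0.04" --pt "0.04 0 0" --pt "0.04 0 0" --pt "0.04 0 0" --pt "0.04 0 0" --pt "0 0 0" --spin '[0, 0, 0, 0, 0, 0, 0, 0, 0, 0, 0, 0]' --fingers '[0.2, 0.2, 0.45, 0.5, 0.5, 0.5, 0.5, 0, 0, 0, 0, 0]'

```text
t: 45.3
tool_pos: [411.2, 235.2, 200.2]
tcp_rot: [0.043, 0.999, 0.0, -0.0]
ft_force: [0.3, -0.2, -0.5]
finger_gap: -0.2
gripper_force: 0.0
```

```bash
python3 - <<'E'
from h import *
for n in('top','side'):
    s=snap(n)
    print(n,'mixer');[print(b) for b in bottles(s,(450,680,130,430),106,125)]
    print('tray');[print(b) for b in bottles(s,(420,740,-110,120),22,45)]
    if n=='side': cv2.imwrite('pics/s8.png',cv2.resize(s['frame'][110:290,150:390],(800,600),interpolation=cv2.INTER_CUBIC)[:,:,::-1])
E
python3 plan.py 445.5 326 125 85
```

```text
top mixer
([174, 161, 12, 32], (array([586.6, 347.1]), array([27.5, 93.9]), 84.84), array([113.4, 117.6]))
([217, 163, 12, 36], (array([571.6, 219.8]), array([ 28.5, 104.6]), 84.77), array([113. , 117.6]))
tray
([279, 152, 34, 11], (array([653.8,  -3. ]), array([104.2,  28.9]), 85.63), array([29.3, 33.5]))
([278, 176, 33, 10], (array([578.7,   4. ]), array([101.5,  27.6]), 85.22), array([29.2, 33.9]))
([277, 199, 34, 11], (array([504.4,   8.4]), array([103.2,  28.2]), 86.06), array([29.3, 34. ]))
side mixer
([212, 143, 31, 13], (array([580.3, 344.1]), array([ 30.4, 105.8]), 85.63), array([113.5, 117.6]))
([231, 160, 33, 15], (array([569.3, 218.2]), array([ 30. , 105.6]), 84.86), array([113.1, 118.3]))
tray
([300, 204, 29, 23], (array([651.9,  -5.5]), array([105.6,  28.2]), 87.58), array([30.3, 35. ]))
([280, 211, 28, 25], (array([576.7,   9.4]), array([122.8,  27.4]), 84.22), array([30.8, 34.5]))
([259, 220, 28, 26], (array([501.9,   6.6]), array([106.1,  28.3]), 87.31), array([30.3, 34.6]))
t 45.4 tcp [414.  235.6 200.4] q6 0.6 gap 0.23087866306990423 F [ 0.2  0.6 -0.2]
spin -0.01 dp [-23.4  92.7  75.5] tilt [ 0.002  0.001 -1.   ]
```

View pics/s8.png

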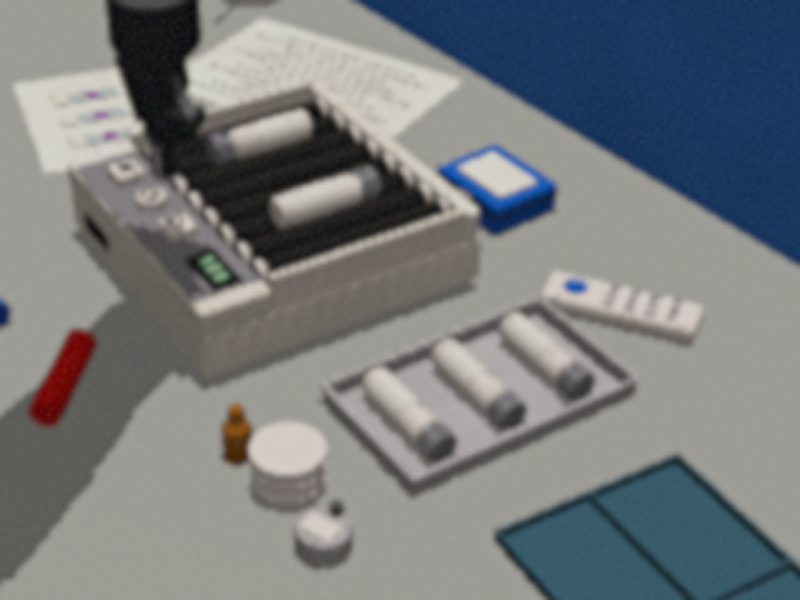

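Both new bottles lie in their grooves at (265,135) and (325,195), with empty grooves between them. The tray bottles at (408,415), (478,382) and (547,355) lie flat and still. Next is the timer key.

Request:
move_arm --pt "-0.0117 0.0462 0" --pt "-0.0117 0.0462 0" --pt "0 0 0.035" --pt "0 0 0.02" --pt "0 0 0" --pt "0 0 0" --spin '[0, 0, 0, 0, 0, 0]' --fingers '[0, 0, 0, 0, 0, 0]'

```text
t: 46.15
tool_pos: [446.0, 325.4, 145.4]
tcp_rot: [0.044, 0.999, 0.0, 0.001]
ft_force: [-0.0, 0.0, 0.8]
finger_gap: 0.2
gripper_force: 0.0
```

```bash
python3 plan.py 445.3 325.8 117 85
```

```text
t 46.15 tcp [446.  325.4 145.4] q6 0.72 gap 0.22645271117576307 F [-0.   0.   0.8]
spin -0.08 dp [ 0.8  0.3 28.4] tilt [ 0.001  0.001 -1.   ]
```

Request:
move_arm --pt "0.0008 0 0.018" --pt "0 0 0.005" --pt "0 0 0.003" --pt "0 0 0.0015" --pt "0 0 0.0015" --pt "0 0 0" --pt "0 0 0" --spin '[0, 0, 0, 0, 0, 0, 0]' --fingers '[0, 0, 0, 0, 0, 0, 0]'

```text
t: 47.02
tool_pos: [444.6, 325.4, 117.4]
tcp_rot: [0.044, 0.999, 0.0, 0.001]
ft_force: [-3.8, -3.8, 13.2]
finger_gap: 0.3
gripper_force: 6.7
```

Request:
move_arm --pt "0 0 -0.01" --pt "0 0 -0.02" --pt "0 0 0" --pt "0 -0.0275 0" --pt "0 -0.0275 0" --pt "0 0 0" --pt "0 0 0" --spin '[0, 0, 0, 0, 0, 0, 0]' --fingers '[0, 0, 0, 0, 0, 0, 0]'

```text
t: 47.9
tool_pos: [439.4, 270.9, 145.3]
tcp_rot: [0.044, 0.999, 0.0, -0.0]
ft_force: [0.6, 0.1, -0.7]
finger_gap: -0.1
gripper_force: 0.0
```

```bash
python3 plan.py 440.7 271.2 117 85
```

```text
t 47.9 tcp [439.4 270.9 145.3] q6 0.64 gap -0.05133369295673937 F [ 0.6  0.1 -0.7]
spin -0.05 dp [-1.3  0.4 28.3] tilt [-0.     0.001 -1.   ]
```

Request:
move_arm --pt "-0.0013 0.0004 0.018" --pt "0 0 0.005" --pt "0 0 0.003" --pt "0 0 0.0015" --pt "0 0 0.0015" --pt "0 0 0" --pt "0 0 0" --spin '[0, 0, 0, 0, 0, 0, 0]' --fingers '[0, 0, 0, 0, 0, 0, 0]'

```text
t: 48.78
tool_pos: [440.4, 271.3, 117.5]
tcp_rot: [0.044, 0.999, 0.001, -0.0]
ft_force: [-5.3, 0.9, 8.2]
finger_gap: 0.2
gripper_force: 4.2
```

Request:
move_arm --pt "0 0 0.0012" --pt "0 0 0" --pt "0 0 0" --spin '[0, 0, 0]' --fingers '[0, 0, 0]'

```text
t: 49.15
tool_pos: [440.4, 271.3, 117.3]
tcp_rot: [0.044, 0.999, 0.001, 0.0]
ft_force: [-7.4, -0.8, 18.1]
finger_gap: 0.2
gripper_force: 9.0
```

Request:
move_arm --pt "0 0 -0.01" --pt "0 0 -0.03" --pt "0 0 -0.05" --pt "0 0 -0.03" --pt "0 0 0" --pt "0 0 0" --pt "0 0 0" --pt "0 0 0" --spin '[0, 0, 0, 0, 0, 0, 0, 0]' --fingers '[0, 0, 0, 0, 0, 0, 0, 0]'

```text
t: 50.15
tool_pos: [440.0, 270.4, 234.4]
tcp_rot: [0.044, 0.999, -0.001, -0.001]
ft_force: [0.2, -0.7, 0.4]
finger_gap: -0.0
gripper_force: 0.0
```

```bash
python3 - <<'E'
from h import *
for n in('top','side'):
    s=snap(n)
    print(n,'mixer');[print(b) for b in bottles(s,(450,680,130,430),106,125)]
    print('tray');[print(b) for b in bottles(s,(420,740,-110,120),22,45)]
E
```

```text
top mixer
([174, 161, 12, 35], (array([582.2, 347.4]), array([ 27.9, 101.1]), 84.39), array([113.6, 117.8]))
([217, 163, 12, 36], (array([571.5, 220.5]), array([ 28.5, 104.8]), 85.05), array([113.2, 117.2]))
tray
([279, 152, 34, 11], (array([653.1,  -2.9]), array([104.3,  28.7]), 85.76), array([29.1, 33.5]))
([278, 176, 33, 10], (array([578.7,   3.9]), array([101.1,  27.1]), 86.31), array([29.2, 33.6]))
([277, 199, 34, 11], (array([504.6,   8.4]), array([102.8,  28.8]), 86.44), array([29. , 32.9]))
side mixer
([212, 143, 31, 13], (array([580.6, 343.9]), array([ 31.2, 105.9]), 84.2), array([113.6, 118.1]))
([231, 160, 33, 15], (array([570.4, 216.8]), array([ 31. , 106.6]), 87.84), array([113.6, 117.6]))
tray
([300, 204, 29, 23], (array([651.1,  -3.9]), array([110. ,  27.8]), 86.01), array([30.7, 34.8]))
([280, 211, 28, 24], (array([576.8,   7.8]), array([118.5,  27.2]), 85.74), array([30.2, 34.6]))
([259, 220, 28, 25], (array([502.1,   5.5]), array([105.6,  27.7]), 86.79), array([30.5, 34.6]))
```

Everything is in place and still, so I'm handing in.

```bash
python3 -c "
from station import ticket
print(ticket.close_job())"
```

```text
the job is handed in; nothing more can be done
None
```

I pressed stop first, laid the three finished bottles flat in the steel tray and the two waiting bottles in grooves -64 and +64, then pressed the timer and start keys fully down and handed the job in at about 50 s; no verdict came back.

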